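# Snap the spring-gate S-hook onto the crossbar and hang the wax pot from it

### The arm

A 7-joint arm with a two-finger parallel gripper is mounted at the origin on a cart in front of the work surface, level with it; the furniture and walls round the work are solid. World frame = base frame: x ahead of the robot, y to its left, z up, the work surface at z = 0. Lengths are in m, angles in rad, forces in N, time in s.
With the tool pointing down it reaches from about 0.4 to 0.85 m from the base axis. Payload 4.5 kg.
Tool frame: the origin (TCP) lies at the very end of the fingers, on their centre line; the grasp point (between the pads) lies 19 mm behind it; z points along the fingers, y is the line along which they close (so a half turn about z gives the same grasp; the last joint's range is limited). The gripper opens to 85 mm and grips with 20 to 120 N. Pads are 22 mm wide; open, the fingers measure 114 mm over their backs; the gripper's body (76 mm by 85 mm) begins 54 mm behind the grasp point. The pads swing forward as they close: fully open they stand 13 mm farther back than shut.
Start: joints at [-1.219, 0.689, -0.195, 1.565, 0.157, 0.902, -0.215], TCP at [0.195, 0.594, 0.231] pointing down, gripper open.
Joint ranges: [-3.01, 3.01], [-0.46, 2.08], [-1.47, 1.51], [0.13, 2.56], [-1, 4.14], [0.04, 2.09], [-2.66, 2.66]. Speed limits (rad/s): [2.57, 2.57, 3.14, 3.14, 3.14, 3.14, 3.14].

### API

Orientations are given as a rotation vector (axis times angle).
In Python, from cell import ctrl, capture, order gives the robot as it stands. The module is installed in compiled form; this text tells all that it offers.
- The arm moves only by the tool carry_out, never from a script. Its argument "series" is one flat list of numbers, 7 for each row, row after row: the shift along the tool's x, y, z in mm, then the turn, a rotation vector about the tool's x, y, z in degrees, then the closure, from 0 (fully open) to 1 (shut). In form: [x, y, z, wx, wy, wz, fingers, x, y, z, wx, wy, wz, fingers, ...]. A call has 1 to 12 rows; each row is the pose to reach, as a shift and turn from the pose commanded when the call began, along the tool's axes at that moment; what a row does not reach only later rows make up. A row lasts 1/8 s, in which the tool goes at most 62.5 mm and 10.7 degrees, less where a joint would pass 70% of its speed; a pose out of reach is approached as far as the arm can. A call with a gripper value outside its range is refused whole. The fingers move at their own pace and stop on an object; the grip force is fixed at half the most. Time passes only in rows, so rows that repeat a pose let the fingers close. It gives the time, the measured TCP pose, the force, the opening and the grip force at its end, in the units of the state.
- ctrl.get_obs(): the state, without advancing time (a new reading comes with each control period).
- capture(name): name is "side" or "top"; returns a dict with "pixels" (384x512x3 uint8, red, green, blue), "fx", "fy", "cx", "cy" (pixels), "xyz" and "orientation" of the camera in the world. Camera axes: x right, y down, z forward; pixel columns grow to the right and rows downward; lengths in m; the calibration is good to about 2 mm. A picture is of the moment at which its call begins. There is no depth.
- order.hand_in(): hands the job in; it is judged then, once.
The state is a dict: "time": time; "qpos": joint angles; "joint_velocities": joint speeds; "effort": joint torques, N m; "position": TCP position; "tool_rot": TCP orientation; "wrist_force": force on the tool from outside, world axes, zero at the start; "torque": the same for the moment, N m; "grip_width": finger opening in m; "grasp_force": force on a finger pad.
Only numpy, scipy, OpenCV 4.12 (cv2) and the standard library are available. Lean on these libraries where they do the work, as an engineer would, in place of code of your own. Each camera call takes 0.05 s, during which the arm holds its last target. There are 200 camera calls.

### The job

Hang the wax pot up over the white drip plate. Take the tall S-hook with the spring gate out of the wooden block, bring it over the stand's crossbar and press it down, feeling for the bar and not leaning on it, until the gate has snapped shut behind the bar; let the hook hang there by itself. Then carry the pot by its wooden grip, keeping it level, lay the middle of its wire bail in the hook's open lower curl, let its weight down gently and leave it hanging still, clear of everything else; do not disturb the short hook, the tins or the wax block.

Things in the scene. Friction and masses are not known exactly. Their poses are not given: they have to be found in the camera images.
- snap_hook: Tall S-hook of 9 mm steel bar, 150 mm high, 0.12 kg, upright in either slot of the wooden block; the only one with a gate. Origin: centre of its foot; z up, the S lies in its x-z plane, 9 mm thick along y. -x: the open side of the lower curl, towards the robot. A straight shank slants from (x -15.5, z 99 mm) below the gate's hinge down to (x 15.5, z 30).
- hook_flanks (a point): On the tall hook, 128 mm above its foot, midway between the two parallel flanks of the upper curl: flat outer faces at x = -20 and +20 mm, from z = 109 to 130 mm above the foot. Grip here from above, fingers closing along the hook's x (40 mm across); the crossbar passes between the fingers. The round crown above ends at z = 150.
- hook_nose (a point): End of the upper curl's short +x flank (x 15.5, z 109 mm on the tall hook): centre of its round end, radius 4.5 mm. The bar comes in from the +x side below this nose and above the shank, then up between the flanks (22 mm apart inside).
- crown_seat (a point): Where the axis of the 12 mm crossbar lies when fully seated in the crown of the tall hook: 135 mm above its foot, at x = 0. The crown stops the bar there.
- curl_seat (a point): Where the axis of the pot's 6 mm bail lies when hung in the tall hook's lower curl: 12 mm above its foot, x = 0. The curl (inner radius 11 mm about x 0, z 20) has no gate and is open upwards and to -x; its round tip, radius 4.5 mm, is centred at (x -20.5, z 34).
- gate (a joint): Brass spring gate of the tall hook: 0 shut, 1.2 rad wide open (swung up, inwards). 5 mm rod, hinged inside the -x flank at (x -12.5, z 103), shut it slopes up 20 degrees to the nose. It opens only inwards, when the bar presses it from below: yields at about 6 N, the push falls off as the bar slides past, and it snaps shut once the bar is in the crown, clearing a seated bar by 1 mm.
- stand: Bar stand, fixed: feet, two 16 mm square uprights 326 mm high at y = -115 and +115 mm, white drip plate between (10 mm thick). Round steel crossbar, 12 mm thick, along y at x = 0, free for 200 mm between clamp blocks whose knobs reach to x = -41. Its height is set by hand and not measured: axis 247 to 292 mm above the bench; rigid. Origin: on the bench midway; -x towards the robot.
- wax_pot: Aluminium wax pot, 79 mm across, 55 mm high, 0.2 to 0.35 kg, half full of set wax, on the bench. Stiff 6 mm wire bail (does not fold) in its y-z plane. Origin: centre of the underside, z up; a wooden grip sticks out to -x.
- pot_grip (a point): Centre of the pot's wooden side grip: 60 mm long (x), 14 mm thick (y), 24 mm high, at x -88, z 63 mm on the pot. Grip from above, fingers closing along the pot's y.
- bail_top (a point): Middle of the pot's bail, on the wire's axis in a shallow crimp, at x 0, z 102 mm on the pot (105 mm at y = -10 and +10); the wire runs along the pot's y here.
- hook_block: Wooden block 78 x 124 x 36 mm, fixed to the bench, with two slots 24 mm deep at y = -32 and +32 mm, along its x, in which the two hooks stand loosely. Origin: centre of the underside.
- plain_hook: The short plain S-hook, 88 mm high, no gate, in the other slot of the block: leave it there. Origin: centre of its foot.
- candle_tin: Small candle tin, 78 mm across, 60 mm high, in front of the stand and to its right: leave it. Origin: centre of the underside.
- empty_tin: Empty ribbed tin, 68 mm across, 76 mm high, right of the stand: leave it. Origin: centre of the underside.
- wax_block: Cut wax block, 44 x 62 x 28 mm, in front of the stand: leave it. Origin: centre of the underside.

How it is judged:
By the outcome, as a careful person would: the job done as asked, in the order asked, and still so for the second after the job is handed in, with the robot touching nothing.
It also fails if it takes over 72 s, if anything falls off the work surface, if the arm or the gripper's body presses on something with over 40 N, if the wrist force passes 120 N, or if a joint passes its speed limit or range.

## Working session

There is one attempt and no reset: what is moved stays moved. The work goes in short steps, Python scripts to look and compute and a tool call to move; the robot and the scene stay as the last step left them, time stands still between calls to the robot, and variables do not carry over. Pictures are saved under pics/ and viewed, at most 10 in all, crops included, and the job is handed in when it is done.

Besides the shell and the picture viewer there is one more tool, called after "Emit:" by a JSON object that holds its "method" and its "body". carry_out: Moves the arm, as the interface text tells. Its arguments: {"type":"object","properties":{"series":{"type":"array","items":{"type":"number"}}},"required":["series"]}

```bash
mkdir -p pics; cat > h.py <<'E'
import numpy as np, cv2
from scipy.spatial.transform import Rotation as R
from cell import ctrl, capture, order
def rot(c):
    o=np.array(c["orientation"],float)
    return o if o.shape==(3,3) else R.from_rotvec(o).as_matrix() if o.size==3 else R.from_quat(o).as_matrix()
def ray(c,u,v):
    d=rot(c)@np.array([(u-c["cx"])/c["fx"],(v-c["cy"])/c["fy"],1]); return np.array(c["xyz"]),d/np.linalg.norm(d)
def onz(c,u,v,z):
    o,d=ray(c,u,v); return o+d*(z-o[2])/d[2]
def two(c1,p1,c2,p2):
    o1,d1=ray(c1,*p1);o2,d2=ray(c2,*p2)
    s=np.linalg.lstsq(np.c_[d1,-d2],o2-o1,rcond=None)[0]
    a=o1+s[0]*d1;b=o2+s[1]*d2; return (a+b)/2,np.linalg.norm(a-b)
def proj(c,p):
    q=rot(c).T@(np.array(p)-np.array(c["xyz"])); return np.array([c["fx"]*q[0]/q[2]+c["cx"],c["fy"]*q[1]/q[2]+c["cy"]])
def snap(n,f,box=None,k=1.5):
    c=capture(n); im=c["pixels"][:,:,::-1]
    np.save(f"pics/{f}.npy",c,allow_pickle=True)
    if box: im=im[box[1]:box[3],box[0]:box[2]]
    cv2.imwrite(f"pics/{f}.png",cv2.resize(im,None,fx=k,fy=k,interpolation=cv2.INTER_CUBIC)); return c
def load(f): return np.load(f"pics/{f}.npy",allow_pickle=True).item()
E
python3 - <<'E'
from h import *
for n in("top","side"):
    c=snap(n,n+"0"); print(n,c["xyz"],c["orientation"],c["fx"],c["cx"],c["cy"]); print(rot(c).round(3).tolist())
o=ctrl.get_obs(); print(o)
E
```

```text
top [ 0.37652627 -0.10539011  1.23168884] [-2.14552866  2.16013624 -0.12216061] 380.9470523060922 254.84893215100522 191.6797194383818
[[-0.006, -0.992, 0.123], [-1.0, 0.007, 0.01], [-0.011, -0.123, -0.992]]
side [ 0.10844968 -0.98172278  0.5381928 ] [-1.93401363  0.4435496  -0.25766293] 377.8921421990088 254.5759539157793 189.44795344362444
[[0.907, -0.187, 0.378], [-0.421, -0.347, 0.838], [-0.025, -0.919, -0.393]]
{'time': 0.1, 'qpos': array([-1.21918878,  0.68992445, -0.19450918,  1.56625645,  0.1573172 ,
        0.90248586, -0.21509954]), 'joint_velocities': array([ 4.57533032e-04, -2.15445636e-03,  8.40508986e-04, -3.97350962e-03,
       -2.38895681e-04,  1.20802852e-03,  5.67655339e-05]), 'effort': array([-2.83158173e-03, -5.40604234e+01, -1.27094015e+00, -1.58986688e+01,
        9.42502666e-03,  4.34187168e-03, -5.75398033e-06]), 'position': array([0.19517102, 0.59312584, 0.2305444 ]), 'tool_rot': array([-4.96966616e-01, -3.10190575e+00,  2.63445493e-03]), 'wrist_force': array([ 0.09160438, -0.45201829, -1.18843017]), 'torque': array([-0.01063495,  0.02104456, -0.01513301]), 'grasp_force': 0.0, 'grip_width': 0.08564535065958594}
```

View pics/top0.png

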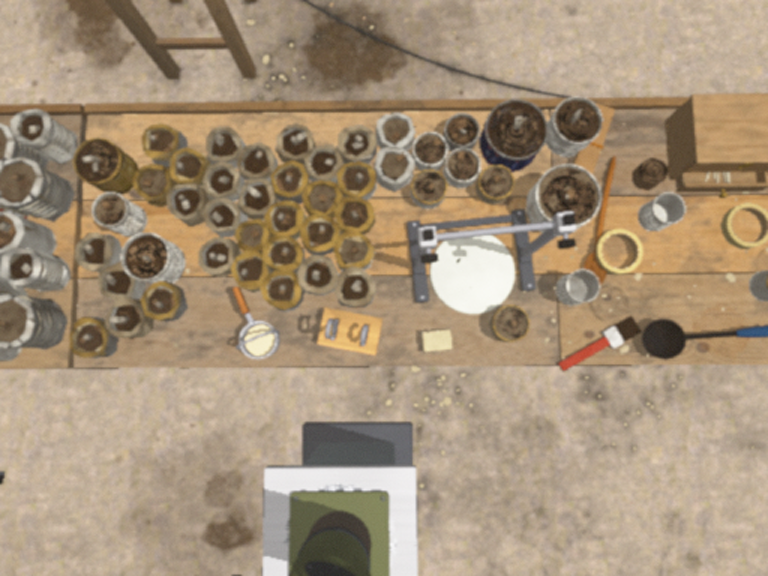

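View pics/side0.png

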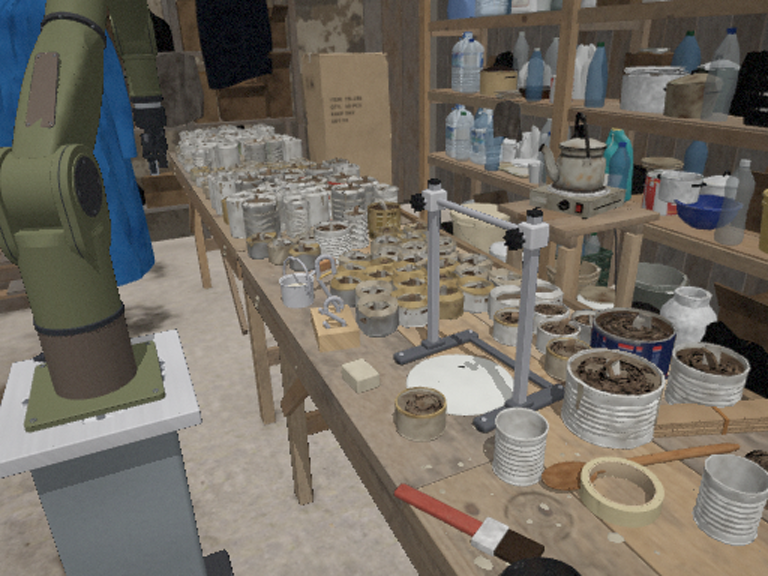

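The top view (1.5x) shows the pot at (258,338) with its grip at (240,303), the block at (350,331) with two hooks, and the wax block at (437,340). The stand's knobs are at about (428,240) and (566,222), the plate at (472,272), and the tins at (510,322) and (578,287). The side view shows the tall hook in the block's far slot at about (325,270), and the short one nearer the camera. I'll zoom in on these.

```bash
python3 - <<'E'
from h import *
t=load("top0")["pixels"][:,:,::-1]; s=load("side0")["pixels"][:,:,::-1]
def cr(im,x0,y0,x1,y1,k): 
    return cv2.resize(im[y0:y1,x0:x1],None,fx=k,fy=k,interpolation=cv2.INTER_CUBIC)
a=cr(t,145,185,265,245,5); b=cr(s,180,160,260,240,5)[:300]
m=np.zeros((600,800,3),np.uint8); m[:300,:600]=a
m[300:600,:400]=cr(s,180,165,260,225+15,5)[:300]; m[300:600,400:800]=cr(t,265,130,399,231,3)[:300,:400]
cv2.imwrite("pics/m1.png",m)
E
```

```text
(no output)
```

View pics/m1.png

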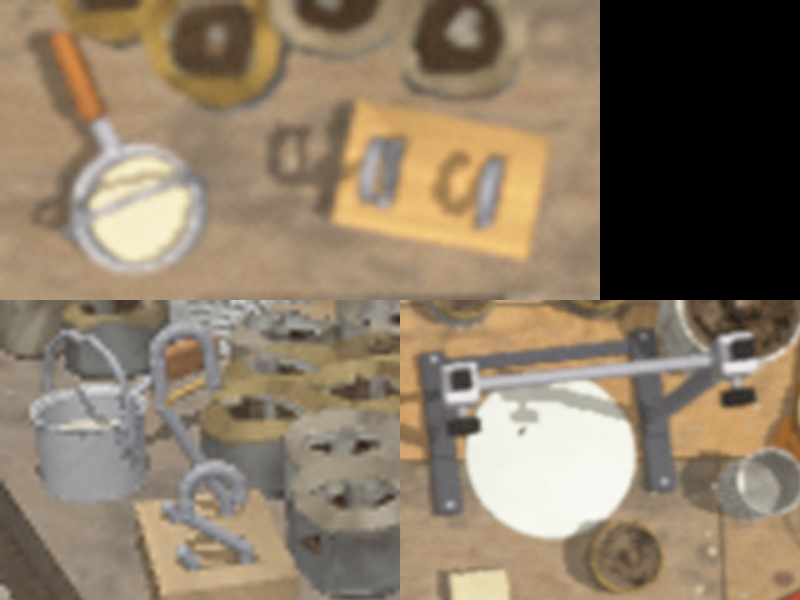

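The crops show the pot with its grip pointing away from the robot. The tall hook is in the block's left (+y) slot and the short one is in the right slot. The bar runs from crop pixel (475,383) to (715,367). Next I'll measure all of these.

```bash
python3 - <<'E'
from h import *
t=load("top0"); s=load("side0")
T=t["pixels"].astype(int); S=s["pixels"].astype(int)
# block top: mask by hsv in box
hsv=cv2.cvtColor(t["pixels"],cv2.COLOR_RGB2HSV)
def comp(m,box):
    q=np.zeros(m.shape,np.uint8); x0,y0,x1,y1=box; q[y0:y1,x0:x1]=m[y0:y1,x0:x1]*255
    n,l,st,ce=cv2.connectedComponentsWithStats(q); i=1+np.argmax(st[1:,4]); return (l==i),ce[i],st[i]
print("hsv block",hsv[212,220+12],hsv[228,240],"wood",hsv[235,205],hsv[240,240])
m=(hsv[...,1]>110)&(hsv[...,2]>185)
c,ce,st=comp(m,(205,200,260,240)); cn=cv2.findContours(c.astype(np.uint8),cv2.RETR_EXTERNAL,cv2.CHAIN_APPROX_NONE)[0]
r=cv2.minAreaRect(max(cn,key=len)); print("block rect",r)
bx=np.array([onz(t,*p,.036) for p in cv2.boxPoints(r)]); print(bx.round(4), np.linalg.norm(np.diff(bx,axis=0),axis=1), "ctr",bx.mean(0))
# gray mask for tall hook and bar
g=(T[...,2]-T[...,0]>=-2)&(T.mean(2)>90)
c,ce,st=comp(g,(212,205,232,232)); pts=np.argwhere(c)[:,::-1].astype(np.float32); print("tallhook",ce,st,cv2.minAreaRect(pts))
gs=(S[...,2]-S[...,0]>=-2)
c,ce,st=comp(gs,(205,160,230,230)); print("side hook",ce,st)
for r_ in range(st[1],st[1]+22,2): print(r_,np.where(c[r_])[0].tolist())
# pot: wax cream mask & grip
c,ce,st=comp((hsv[...,1]>150)&(hsv[...,0]<14)&(hsv[...,2]>100),(150,185,172,215)); p=np.argwhere(c)[:,::-1].astype(np.float32); r=cv2.minAreaRect(p); print("grip",ce,st,r); 
gb=np.array([onz(t,*q,.075) for q in cv2.boxPoints(r)]); print(gb.round(4),gb.mean(0))
# bar profiles
for u in (292,300,340,350,360):
    print("top",u,[(v,*T[v,u]) for v in range(148,163)])
E
```

```text
hsv block [ 17 128 219] [ 13  55 153] wood [ 17  77 163] [ 16  74 176]
block rect ((232.8076934814453, 220.4615478515625), (39.81157302856445, 24.90675163269043), 11.309932708740234)
[[ 0.4091  0.0448  0.036 ]
 [ 0.4857  0.03    0.036 ]
 [ 0.4602 -0.093   0.036 ]
 [ 0.3841 -0.0773  0.036 ]] [0.07800489 0.12557404 0.07771798] ctr [ 0.43480798 -0.02387029  0.036     ]
tallhook [223.  217.5] [223 215   1   6   6] ((223.0, 217.5), (5.0, 0.0), -90.0)
side hook [215.38253012 192.23192771] [205 169  25  48 332]
169 [215, 216]
171 [212, 213, 214, 215, 216, 217, 218, 219, 220]
173 [211, 212, 213, 220, 221, 222]
175 [205, 210, 211, 212, 221, 222]
177 [205, 206, 209, 210, 211, 212, 221, 222]
179 [205, 206, 209, 210, 211, 212, 221, 222, 223]
181 [208, 209, 210, 211, 212, 222, 223]
183 [205, 206, 207, 211, 212]
185 [205, 206, 207, 208, 211]
187 [205, 206, 207, 208, 212, 213, 214]
189 [205, 206, 207, 208, 213, 214, 215]
grip [156.33333333 193.        ] [156 192   2   3   3] ((156.30001831054688, 192.90000915527344), (0.4472135603427887, 2.2360680103302), 26.56505012512207)
[[0.5159 0.2104 0.075 ]

[... 3310 characters left out ...]
nt64(170), np.int64(168), np.int64(171)), (150, np.int64(190), np.int64(188), np.int64(193)), (151, np.int64(183), np.int64(182), np.int64(187)), (152, np.int64(159), np.int64(157), np.int64(160)), (153, np.int64(142), np.int64(136), np.int64(131)), (154, np.int64(149), np.int64(132), np.int64(112)), (155, np.int64(164), np.int64(137), np.int64(108)), (156, np.int64(139), np.int64(118), np.int64(98)), (157, np.int64(109), np.int64(101), np.int64(94)), (158, np.int64(92), np.int64(89), np.int64(89)), (159, np.int64(90), np.int64(88), np.int64(86)), (160, np.int64(93), np.int64(92), np.int64(90)), (161, np.int64(92), np.int64(92), np.int64(90)), (162, np.int64(97), np.int64(95), np.int64(93))]
```

```bash
python3 - <<'E'
from h import *
t=load("top0"); s=load("side0")
T=t["pixels"].astype(int); S=s["pixels"].astype(int)
hsv=cv2.cvtColor(t["pixels"],cv2.COLOR_RGB2HSV)
for n,(u,v) in dict(gate=(0,0)).items(): pass
print("grip px",T[198,160],T[205,163]); 
m=((T[...,0]-T[...,2])>85)&(T[...,1]*1.55<T[...,0]); m[:,:150]=0;m[:,170:]=0;m[:188]=0;m[214:]=0
p=np.argwhere(m)[:,::-1].astype(np.float32); r=cv2.minAreaRect(p); print("grip n",len(p),r)
gb=np.array([onz(t,*q,.075) for q in cv2.boxPoints(r)]); print(gb.round(4).tolist(),gb.mean(0))
# wax + bail : pot rim circle: cream wax
m=(T[...,0]>195)&(T[...,1]>180)&(hsv[...,1]>25); m[:,:155]=0;m[:,190:]=0;m[:208]=0;m[245:]=0
p=np.argwhere(m)[:,::-1].astype(np.float32); print("wax",len(p),cv2.minEnclosingCircle(p))
# hook in top: gray-blue pixels b-r
for v in range(211,229): print(v,[f"{T[v,u,0]-T[v,u,2]}" for u in range(214,230)])
# side hook crown rays
for uv in ((215.5,168.7),): print("crown top",onz(s,*uv,.162))
for uv in ((210.5,179),(222,179)): print("flank",onz(s,*uv,.145))
for u in range(300,336,6): print("side",u,[(v,int(S[v,u].mean())) for v in range(130,156)])
E
```

```text
grip px [203 131  70] [190 123  65]
grip n 12 ((158.80001831054688, 198.10003662109375), (11.627553939819336, 2.236067771911621), 63.43495178222656)
[[0.5172, 0.2116, 0.075], [0.5202, 0.2056, 0.075], [0.4881, 0.1888, 0.075], [0.485, 0.1949, 0.075]] [0.50262614 0.20020971 0.075     ]
wax 300 ((170.72093200683594, 226.67442321777344), 12.107086181640625)
211 ['59', '100', '115', '116', '115', '112', '108', '109', '106', '104', '99', '98', '106', '107', '108', '107']
212 ['65', '100', '115', '116', '104', '71', '51', '57', '69', '66', '60', '71', '94', '104', '108', '110']
213 ['81', '112', '114', '111', '77', '26', '7', '12', '21', '16', '14', '37', '83', '107', '114', '111']
214 ['91', '115', '118', '105', '48', '5', '-2', '0', '6', '3', '4', '35', '85', '108', '113', '111']
215 ['101', '115', '115', '95', '33', '2', '0', '8', '8', '-1', '3', '42', '91', '110', '114', '112']
216 ['109', '117', '111', '66', '18', '0', '15', '22', '6', '0', '12', '57', '104', '115', '112', '112']
217 ['92', '104', '91', '46', '5', '5', '31', '33', '10', '-1', '22', '77', '112', '116', '113', '114']
218 
[... 2492 characters left out ...]
(150, 147), (151, 140), (152, 140), (153, 137), (154, 138), (155, 139)]
side 324 [(130, 53), (131, 54), (132, 53), (133, 46), (134, 52), (135, 93), (136, 178), (137, 174), (138, 175), (139, 178), (140, 175), (141, 177), (142, 175), (143, 174), (144, 164), (145, 145), (146, 124), (147, 97), (148, 90), (149, 161), (150, 158), (151, 130), (152, 143), (153, 140), (154, 141), (155, 143)]
side 330 [(130, 45), (131, 46), (132, 42), (133, 41), (134, 43), (135, 45), (136, 123), (137, 178), (138, 176), (139, 176), (140, 176), (141, 178), (142, 178), (143, 179), (144, 180), (145, 177), (146, 165), (147, 151), (148, 128), (149, 101), (150, 88), (151, 137), (152, 138), (153, 141), (154, 142), (155, 143)]
```

```bash
python3 - <<'E'
from h import *
t=load("top0"); s=load("side0")
tp=np.array([(292,157.5),(300,156.7),(340,152.5),(350,151.6),(360,150.5)]); k=np.polyfit(tp[:,0],tp[:,1],1); print("fit",k,np.polyval(k,tp[:,0])-tp[:,1])
sp=np.array([(300,136.7),(306,139.0),(318,142.8),(324,145.6),(330,147.7)])
for z in np.arange(.245,.296,.005):
    a=onz(t,290,np.polyval(k,290),z);b=onz(t,365,np.polyval(k,365),z)
    pa,pb=proj(s,a),proj(s,b); l=np.polyfit([pa[0],pb[0]],[pa[1],pb[1]],1)
    print(round(z,3),a.round(4),b.round(4),"yaw",np.degrees(np.arctan2(-(a-b)[0],(a-b)[1])).round(2),(sp[:,1]-np.polyval(l,sp[:,0])).round(2))
# hook hypothesis
c=np.array([.4348,-.0239]);yw=np.radians(-11.5);X=np.array([np.cos(yw),np.sin(yw)]);Y=np.array([-X[1],X[0]])
f=c+.032*Y; print("foot",f)
for n,x,z in (("crowntop",0,.150),("crownmid",0,.1455),("flank-",-15.5,.12),("flank+",15.5,.12),("foot",0,.0)):
    P=np.r_[f+X*x/1000,z+.012]; print(n,P.round(4),"top",proj(t,P).round(1),"side",proj(s,P).round(1))
print(two(t,(218.6,219),s,(216,171)))
# plate white, rim of pot etc
T=t["pixels"].astype(int)
m=(T.min(2)>205); m[:,:280]=0;m[:,350:]=0;m[:157]=0;m[215:]=0
p=np.argwhere(m)[:,::-1].astype(np.float32);q,r=cv2.minEnclosingCircle(p);print("plate",q,r,onz(t,*q,.01))
print("pot wax ctr z.03",onz(t,170.7,226.7,.035))
E
```

```text
fit [-1.02894511e-01  1.87550557e+02] [ 0.00536021 -0.01779588  0.06642367 -0.06252144  0.00853345]
0.245 [ 0.5887 -0.1889  0.245 ] [ 0.6077 -0.3869  0.245 ] yaw 5.5 [-16.22 -16.42 -17.62 -17.32 -17.72]
0.25 [ 0.5876 -0.1885  0.25  ] [ 0.6066 -0.3855  0.25  ] yaw 5.5 [-14.51 -14.67 -15.8  -15.46 -15.83]
0.255 [ 0.5865 -0.1881  0.255 ] [ 0.6054 -0.3841  0.255 ] yaw 5.5 [-12.78 -12.91 -13.96 -13.59 -13.92]
0.26 [ 0.5854 -0.1876  0.26  ] [ 0.6042 -0.3826  0.26  ] yaw 5.5 [-11.04 -11.13 -12.12 -11.71 -12.  ]
0.265 [ 0.5844 -0.1872  0.265 ] [ 0.603  -0.3812  0.265 ] yaw 5.5 [ -9.29  -9.35 -10.26  -9.81 -10.06]
0.27 [ 0.5833 -0.1868  0.27  ] [ 0.6019 -0.3798  0.27  ] yaw 5.5 [-7.53 -7.55 -8.38 -7.9  -8.12]
0.275 [ 0.5822 -0.1864  0.275 ] [ 0.6007 -0.3784  0.275 ] yaw 5.5 [-5.75 -5.73 -6.49 -5.97 -6.15]
0.28 [ 0.5811 -0.186   0.28  ] [ 0.5995 -0.3769  0.28  ] yaw 5.5 [-3.96 -3.91 -4.59 -4.03 -4.18]
0.285 [ 0.5801 -0.1855  0.285 ] [ 0.5984 -0.3755  0.285 ] yaw 5.5 [-2.16 -2.07 -2.68 -2.08 -2.18]
0.29 [ 0.579  -0.1851  0.29  ] [ 0.5972 -0.3741  0.29  ] yaw 5.5 [-0.35 -0.21 -0.75 -0.11 -0.18]
0.295 [ 0.5779 -0.1847  0.295 ] [ 0.596  -0.3727  0.295 ] yaw 5.5 [1.48 1.65 1.2  1.87 1.84]
foot [0.44117977 0.00745759]
crowntop [0.4412 0.0075 0.162 ] top [218.6 216. ] side [218.6 168.9]
crownmid [0.4412 0.0075 0.1575] top [218.8 216.1] side [218.7 170.4]
flank- [0.426  0.0105 0.132 ] top [218.6 221.9] side [214. 179.]
flank+ [0.4564 0.0044 0.132 ] top [220.8 211.4] side [224.5 177.9]
foot [0.4412 0.0075 0.012 ] top [223.5 218.8] side [221.7 214.8]
(array([0.43302925, 0.0079689 , 0.15682442]), np.float64(0.00024872136780896295))
plate (310.0, 177.5) 33.365501403808594 [ 0.57327768 -0.2724408   0.01      ]
pot wax ctr z.03 [0.41644133 0.17107048 0.035     ]
```

The bar axis is at z ≈ 0.291 with yaw 5.5°, and its middle is near y = -0.288. The tall hook's flanks are around (0.434, 0.008), and the block size checks out at 78 x 125.6 mm. Next is the approach above the hook.

```bash
cat >> h.py <<'E'
def state():
    o=ctrl.get_obs(); Rm=R.from_rotvec(o["tool_rot"]).as_matrix(); p=np.array(o["position"])
    return o,Rm,p
def goal(xyz,yaw,prt=True):
    """shift/turn (tool axes) to TCP xyz, pointing down, tool y at world yaw deg"""
    o,Rm,p=state(); a=np.radians(yaw); y=np.array([np.cos(a),np.sin(a),0]); z=np.array([0,0,-1.]); x=np.cross(y,z)
    G=np.c_[x,y,z]; w=np.degrees(R.from_matrix(Rm.T@G).as_rotvec()); d=Rm.T@(np.array(xyz)-p)*1000
    print("shift",d.round(1),"turn",w.round(2))
def st():
    o,Rm,p=state(); print("t",round(o["time"],2),"p",p.round(4),"yaw_y",np.degrees(np.arctan2(Rm[1,1],Rm[0,1])).round(2),"zax",Rm[:,2].round(3),"F",np.round(o["wrist_force"],1),"w",round(o["grip_width"],4),"g",round(o["grasp_force"],1),"q",np.round(o["qpos"],2))
E
python3 -c "
from h import *
goal((.434,.009,.25),-11.5)"
```

```text
shift [-409.4 -480.3  -18.6] turn [-7.00e-02  8.00e-02  8.33e+01]
```

Emit:
{"method": "carry_out", "body": {"series": [-100,-120,-19,0,0,20,0,-205,-240,-19,0,0,42,0,-300,-350,-19,0,0,62,0,-409.4,-480.3,-18.6,0,0,83.3,0,-409.4,-480.3,-18.6,0,0,83.3,0,-409.4,-480.3,-18.6,0,0,83.3,0,-409.4,-480.3,-18.6,0,0,83.3,0,-409.4,-480.3,-18.6,0,0,83.3,0,-409.4,-480.3,-18.6,0,0,83.3,0,-409.4,-480.3,-18.6,0,0,83.3,0,-409.4,-480.3,-18.6,0,0,83.3,0,-409.4,-480.3,-18.6,0,0,83.3,0]}}

```text
time: 1.6
position: [0.4338, 0.0096, 0.2496]
tool_rot: [-2.433, -1.986, 0.0]
wrist_force: [-0.3, 0.2, -0.1]
grip_width: 0.0859
grasp_force: 0.0
```

```bash
python3 -c "
from h import *
st();goal((.434,.009,.25),-11.5);goal((.434,.009,.119),-11.5)
snap('side','s1',(120,60,320,235),4)"
```

```text
t 1.6 p [0.4338 0.0096 0.2496] yaw_y -11.57 zax [-0.001  0.    -1.   ] F [-0.3  0.2 -0.1] w 0.0859 g 0.0 q [-0.24  0.42  0.17  2.1  -0.12  0.63 -0.2 ]
shift [-0.6  0.3 -0.4] turn [-0.05 -0.02 -0.07]
shift [ -0.6   0.5 130.6] turn [-0.05 -0.02 -0.07]
```

View pics/s1.png

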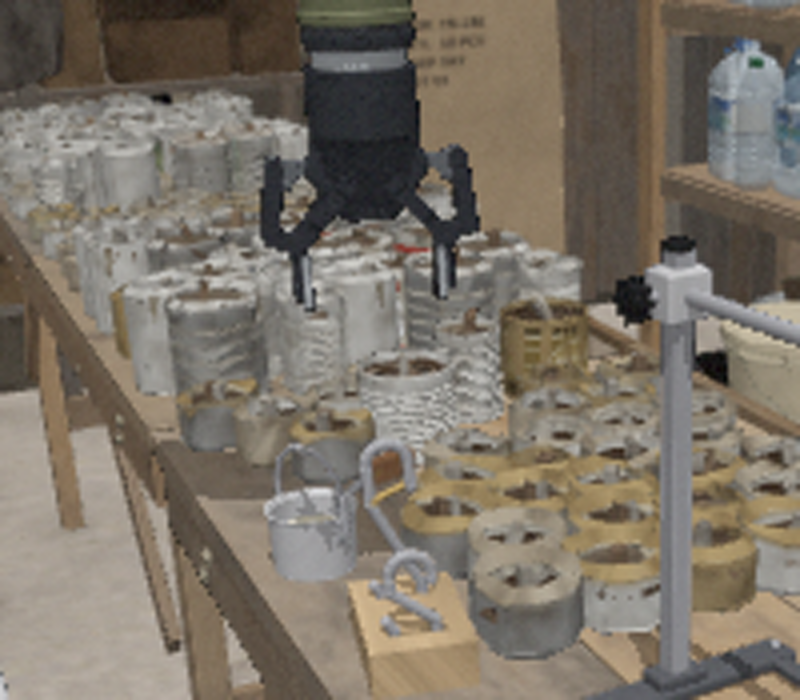

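The gripper stands above the tall hook with its fingertips at about (305,300) and (440,290) in the crop, and the hook's crown is below them at (388,450). I'll descend, then close.

Emit:
{"method": "carry_out", "body": {"series": [-0.6,0.4,50,0,0,0,0,-0.6,0.4,90,0,0,0,0,-0.6,0.4,115,0,0,0,0,-0.6,0.4,130.5,0,0,0,0,-0.6,0.4,130.5,0,0,0,0,-0.6,0.4,130.5,0,0,0,0.3,-0.6,0.4,130.5,0,0,0,0.4,-0.6,0.4,130.5,0,0,0,0.7,-0.6,0.4,130.5,0,0,0,0.9,-0.6,0.4,130.5,0,0,0,0.9,-0.6,0.4,130.5,0,0,0,0.9]}}

```text
time: 3.02
position: [0.4353, 0.0089, 0.1202]
tool_rot: [2.432, 1.986, 0.003]
wrist_force: [-0.3, 0.4, 6.3]
grip_width: 0.0386
grasp_force: 59.3
```

```bash
python3 -c "
from h import *
st()
snap('side','s2',(160,100,280,225),4)"
```

```text
t 3.02 p [0.4353 0.0089 0.1202] yaw_y -11.52 zax [ 0.003  0.    -1.   ] F [-0.3  0.4  6.3] w 0.0386 g 59.3 q [-0.17  0.67  0.07  2.23 -0.18  0.24 -0.14]
```

View pics/s2.png

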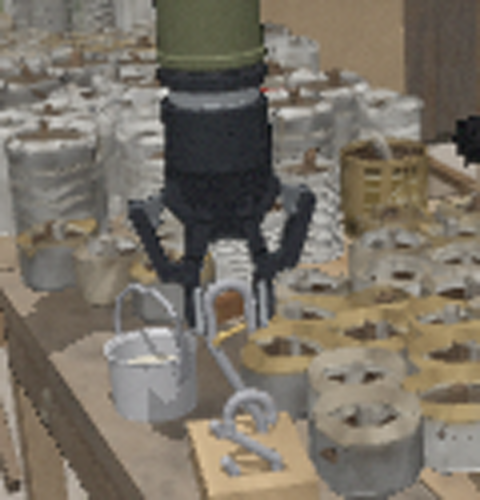

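Grip width is 38.6 mm at 59 N, so the pads hold the flanks. In the crop they sit at (195,300) and (265,300), with the brass gate visible below them. Next I'll lift and move to in front of the bar.

Emit:
{"method": "carry_out", "body": {"series": [0,0,-20,0,0,0,0.9,0,0,-50,0,0,0,0.9,0,0,-95,0,0,0,0.9,0,0,-140,0,0,0,0.9,0,0,-175,0,0,0,0.9,0,0,-190,0,0,0,0.9,0,0,-190,0,0,0,0.9]}}

```text
time: 3.95
position: [0.4347, 0.0089, 0.3104]
tool_rot: [2.432, 1.987, 0.004]
wrist_force: [0.2, 0.3, -1.5]
grip_width: 0.0385
grasp_force: 60.8
```

```bash
python3 -c "
from h import *
st();goal((.4487,-.3014,.309),5.5)"
```

```text
t 3.95 p [0.4347 0.0089 0.3104] yaw_y -11.51 zax [ 0.003  0.001 -1.   ] F [ 0.2  0.3 -1.5] w 0.0385 g 60.8 q [-0.28  0.33  0.21  2.01 -0.09  0.81 -0.22]
shift [-301.3   75.6    1.2] turn [  0.15  -0.04 -17.01]
```

Emit:
{"method": "carry_out", "body": {"series": [-40,10,1,0,0,-3,0.9,-90,22,1,0,0,-6,0.9,-145,36,1,0,0,-9,0.9,-200,50,1,0,0,-12,0.9,-250,63,1,0,0,-15,0.9,-285,72,1,0,0,-17,0.9,-301,75.5,1,0,0,-17,0.9,-301,75.5,1,0,0,-17,0.9,-301,75.5,1,0,0,-17,0.9]}}

```text
time: 5.08
position: [0.4486, -0.2988, 0.3079]
tool_rot: [-2.108, -2.326, -0.002]
wrist_force: [0.1, -0.0, -0.7]
grip_width: 0.0387
grasp_force: 60.7
```

```bash
python3 - <<'E'
from h import *
st()
c=snap('side','s3',(190,70,350,190),5)
p=ctrl.get_obs()["position"]
# predicted hook points: foot 108.2mm below TCP
a=np.radians(5.5);X=np.array([np.cos(a),np.sin(a),0])
for n,x,z in (("nose",15.5,109),("hinge",-15.5,99),("lowshank",15.5,30),("foot",0,0),("tip",-20.5,34),("crown",0,150)):
    P=p+X*x/1000+np.array([0,0,(z-108.2)/1000]); print(n,((proj(c,P)-[190,70])*5).round(0))
E
```

```text
t 5.08 p [ 0.4486 -0.2988  0.3079] yaw_y 5.62 zax [-0.001  0.002 -1.   ] F [ 0.1 -0.  -0.7] w 0.0387 g 60.7 q [ 0.4   0.49  0.16  1.73 -0.09  0.93  0.7 ]
nose [419. 376.]
hinge [356. 412.]
lowshank [420. 550.]
foot [390. 620.]
tip [349. 559.]
crown [386. 286.]
```

View pics/s3.png

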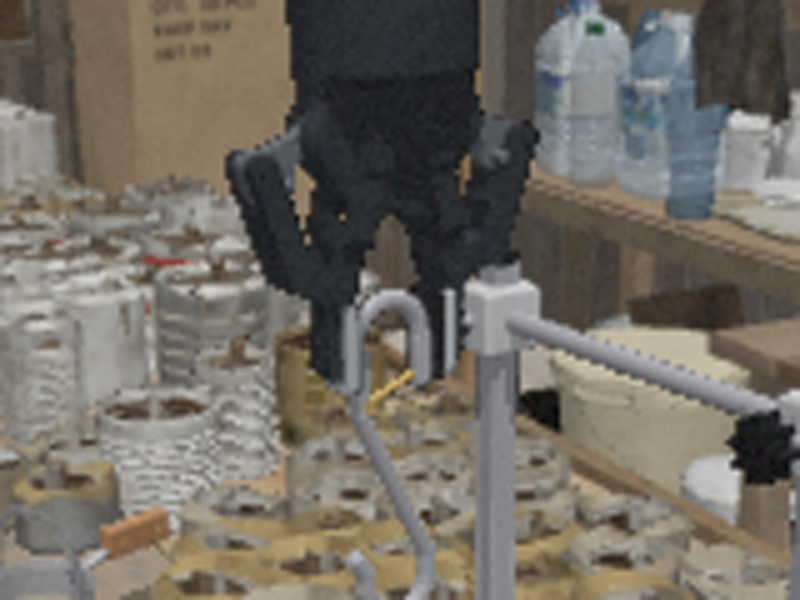

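The hook hangs where I predicted it: nose at (419,378) against (419,376), so its foot is 108 mm below the TCP. I'll bring it towards the bar so that the bar enters below the nose.

Emit:
{"method": "carry_out", "body": {"series": [0,30,0,0,0,0,0.9,0,65,0,0,0,0,0.9,0,90,0,0,0,0,0.9,0,102,0,0,0,0,0.9,0,110,0,0,0,0,0.9,0,117,0,0,0,0,0.9,0,123,0,0,0,0,0.9,0,128,0,0,0,0,0.9,0,132,0,0,0,0,0.9,0,132,0,0,0,0,0.9]}}

```text
time: 6.38
position: [0.5799, -0.2884, 0.3082]
tool_rot: [-2.112, -2.325, -0.0]
wrist_force: [-0.2, -0.2, -0.6]
grip_width: 0.0383
grasp_force: 60.7
```

```bash
python3 - <<'E'
from h import *
st()
c=snap('side','s4',(255,90,355,165),8)
E
```

```text
t 6.38 p [ 0.5799 -0.2884  0.3082] yaw_y 5.51 zax [-0.  0. -1.] F [-0.2 -0.2 -0.6] w 0.0383 g 60.7 q [ 0.31  0.65  0.16  1.4  -0.11  1.1   0.58]
```

View pics/s4.png

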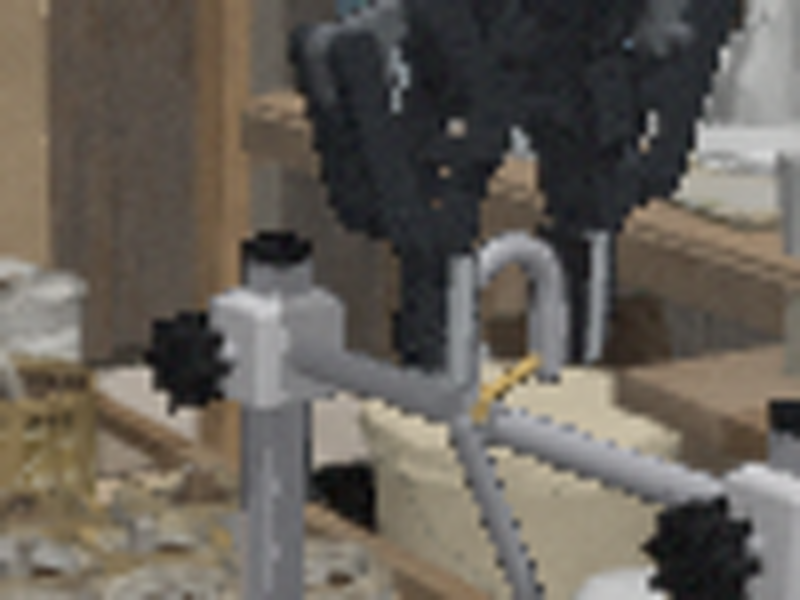

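The brass gate runs from (480,410) to (540,360), and the bar passes just below it between shank and nose, as wanted. I'll lower the hook 2 mm and move it in a further 6 mm.

Emit:
{"method": "carry_out", "body": {"series": [0,1,1,0,0,0,0.9,0,2.5,2,0,0,0,0.9,0,4,2,0,0,0,0.9,0,5,2,0,0,0,0.9,0,6,2,0,0,0,0.9,0,6,2,0,0,0,0.9]}}

```text
time: 7.18
position: [0.5858, -0.2879, 0.3063]
tool_rot: [2.112, 2.325, 0.0]
wrist_force: [-1.1, -0.2, -2.8]
grip_width: 0.0383
grasp_force: 60.7
```

Emit:
{"method": "carry_out", "body": {"series": [0,0,1,0,0,0,0.9,0,0,2,0,0,0,0.9,0,0,3,0,0,0,0.9,0,0,4,0,0,0,0.9,0,0,4,0,0,0,0.9]}}

```text
time: 7.8
position: [0.5856, -0.2879, 0.3022]
tool_rot: [-2.112, -2.325, 0.0]
wrist_force: [-0.3, 1.0, -0.6]
grip_width: 0.0385
grasp_force: 60.7
```

Emit:
{"method": "carry_out", "body": {"series": [0,0,1,0,0,0,0.9,0,0,2,0,0,0,0.9,0,0,3,0,0,0,0.9,0,0,3,0,0,0,0.9]}}

```text
time: 8.3
position: [0.586, -0.2881, 0.301]
tool_rot: [2.111, 2.324, 0.001]
wrist_force: [-1.9, 1.1, 8.0]
grip_width: 0.0384
grasp_force: 61.6
```

Emit:
{"method": "carry_out", "body": {"series": [0,0,1,0,0,0,0.9,0,0,2,0,0,0,0.9,0,0,2,0,0,0,0.9]}}

```text
time: 8.68
position: [0.5863, -0.288, 0.2995]
tool_rot: [2.111, 2.323, 0.002]
wrist_force: [-1.7, 1.2, 9.0]
grip_width: 0.0384
grasp_force: 61.8
```

Emit:
{"method": "carry_out", "body": {"series": [0,0,1,0,0,0,0.9,0,0,2,0,0,0,0.9,0,0,2,0,0,0,0.9]}}

```text
time: 9.05
position: [0.5868, -0.288, 0.298]
tool_rot: [2.11, 2.323, 0.003]
wrist_force: [-2.4, 2.4, 10.8]
grip_width: 0.0385
grasp_force: 62.0
```

```bash
python3 - <<'E'
from h import *
st()
c=snap('side','s5',(290,105,340,150),14)
E
```

```text
t 9.05 p [ 0.5868 -0.288   0.298 ] yaw_y 5.51 zax [ 0.004 -0.001 -1.   ] F [-2.4  2.4 10.8] w 0.0385 g 62.0 q [ 0.3   0.67  0.16  1.4  -0.11  1.08  0.58]
```

View pics/s5.png

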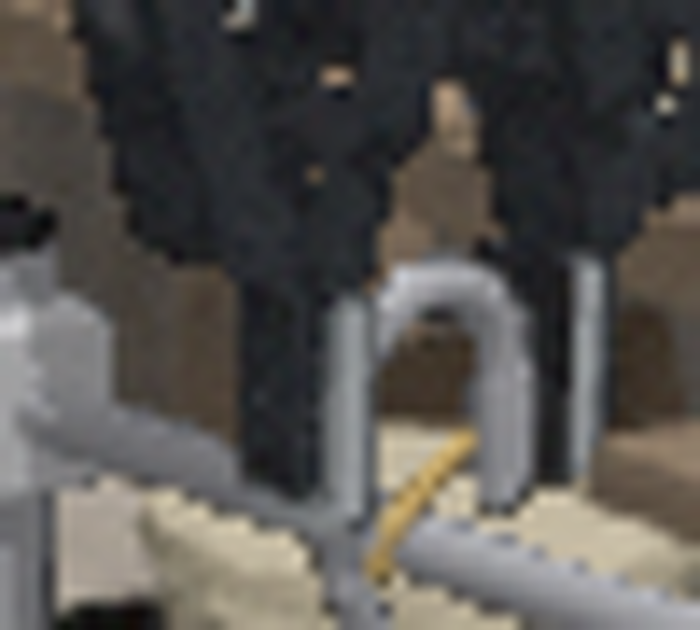

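The gate is swinging up, now from (380,570) to (470,440), and the bar is between the flanks. I'll continue gently.

Emit:
{"method": "carry_out", "body": {"series": [0,0,1.5,0,0,0,0.9,0,0,3,0,0,0,0.9,0,0,4,0,0,0,0.9,0,0,4,0,0,0,0.9]}}

```text
time: 9.6
position: [0.585, -0.2895, 0.293]
tool_rot: [2.113, 2.323, -0.002]
wrist_force: [-3.1, -1.0, 6.9]
grip_width: 0.039
grasp_force: 61.6
```

Emit:
{"method": "carry_out", "body": {"series": [0,0,1.5,0,0,0,0.9,0,0,3,0,0,0,0.9,0,0,4,0,0,0,0.9,0,0,4,0,0,0,0.9]}}

```text
time: 10.1
position: [0.5843, -0.2894, 0.2883]
tool_rot: [2.114, 2.324, -0.004]
wrist_force: [-3.1, -0.7, 5.3]
grip_width: 0.038
grasp_force: 61.4
```

Emit:
{"method": "carry_out", "body": {"series": [0,0,2,0,0,0,0.9,0,0,4,0,0,0,0.9,0,0,6,0,0,0,0.9,0,0,8,0,0,0,0.9,0,0,8,0,0,0,0.9]}}

```text
time: 10.72
position: [0.5847, -0.288, 0.2785]
tool_rot: [-2.111, -2.323, 0.002]
wrist_force: [-4.9, -2.0, 0.1]
grip_width: 0.038
grasp_force: 60.9
```

Emit:
{"method": "carry_out", "body": {"series": [0,0,2,0,0,0,0.9,0,0,4,0,0,0,0.9,0,0,6,0,0,0,0.9,0,0,8,0,0,0,0.9,0,0,8,0,0,0,0.9]}}

```text
time: 11.35
position: [0.5843, -0.2876, 0.2699]
tool_rot: [-2.11, -2.322, 0.003]
wrist_force: [-5.5, -0.5, -3.6]
grip_width: 0.0384
grasp_force: 60.6
```

Emit:
{"method": "carry_out", "body": {"series": [0,0,1,0,0,0,0.9,0,0,2,0,0,0,0.9,0,0,3,0,0,0,0.9,0,0,3,0,0,0,0.9]}}

```text
time: 11.85
position: [0.587, -0.2874, 0.2685]
tool_rot: [2.11, 2.325, 0.003]
wrist_force: [0.2, -0.4, -0.1]
grip_width: 0.0386
grasp_force: 61.5
```

Emit:
{"method": "carry_out", "body": {"series": [0,0,1,0,0,0,0.9,0,0,2,0,0,0,0.9,0,0,2,0,0,0,0.9]}}

```text
time: 12.22
position: [0.5857, -0.2879, 0.2663]
tool_rot: [-2.112, -2.325, -0.0]
wrist_force: [0.7, -0.0, -1.7]
grip_width: 0.0386
grasp_force: 61.5
```

Emit:
{"method": "carry_out", "body": {"series": [0,0,1,0,0,0,0.9,0,0,1.5,0,0,0,0.9,0,0,1.5,0,0,0,0.9]}}

```text
time: 12.6
position: [0.5859, -0.288, 0.2655]
tool_rot: [2.112, 2.325, 0.001]
wrist_force: [-0.5, 0.2, 3.8]
grip_width: 0.0385
grasp_force: 62.2
```

```bash
python3 - <<'E'
from h import *
st()
c=snap('side','s6',(290,105,340,150),14)
E
```

```text
t 12.6 p [ 0.5859 -0.288   0.2655] yaw_y 5.49 zax [ 0.001 -0.    -1.   ] F [-0.5  0.2  3.8] w 0.0385 g 62.2 q [ 0.31  0.7   0.15  1.44 -0.11  1.01  0.58]
```

View pics/s6.png

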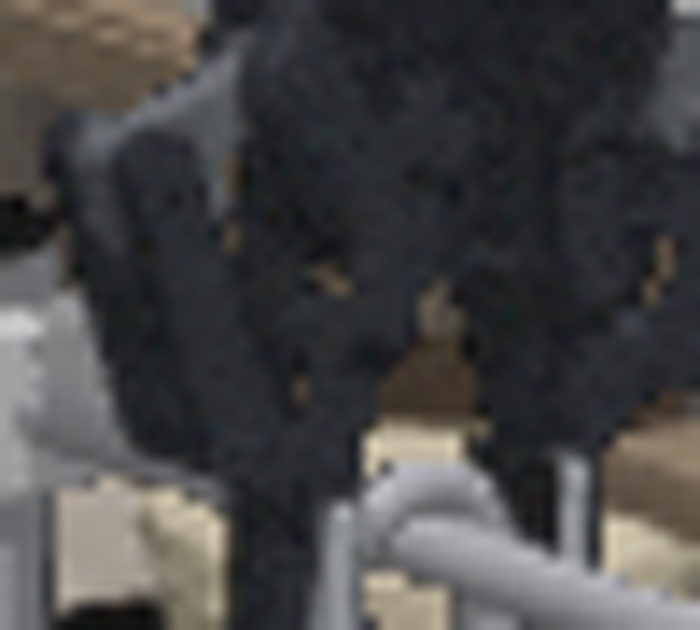

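The bar now fills the crown at (430,520), with about 4 N of seating force. I'll release and retreat upwards.

Emit:
{"method": "carry_out", "body": {"series": [0,0,-0.5,0,0,0,0.6,0,0,-0.5,0,0,0,0.4,0,0,-0.5,0,0,0,0.2,0,0,-0.5,0,0,0,0,0,0,-0.5,0,0,0,0,0,0,-0.5,0,0,0,0,0,0,-30,0,0,0,0,0,0,-75,0,0,0,0,0,0,-100,0,0,0,0,0,0,-100,0,0,0,0]}}

```text
time: 13.9
position: [0.5867, -0.2886, 0.3672]
tool_rot: [2.109, 2.322, 0.002]
wrist_force: [0.6, -0.5, -1.9]
grip_width: 0.085
grasp_force: 0.0
```

```bash
python3 - <<'E'
from h import *
st()
a=snap('side','s7',(285,105,345,205),1)["pixels"][105:205,285:345,::-1]
c=capture('top');np.save("pics/t7.npy",c,allow_pickle=True); b=c["pixels"][185:245,145:205,::-1]
m=np.zeros((600,800,3),np.uint8); m[:,:360]=cv2.resize(a,(360,600),interpolation=cv2.INTER_CUBIC); m[:430,365:795]=cv2.resize(b,(430,430),interpolation=cv2.INTER_CUBIC)
cv2.imwrite("pics/m7.png",m)
E
```

```text
t 13.9 p [ 0.5867 -0.2886  0.3672] yaw_y 5.49 zax [ 0.005 -0.002 -1.   ] F [ 0.6 -0.5 -1.9] w 0.085 g 0.0 q [ 0.3   0.62  0.17  1.28 -0.1   1.24  0.57]
```

View pics/m7.png

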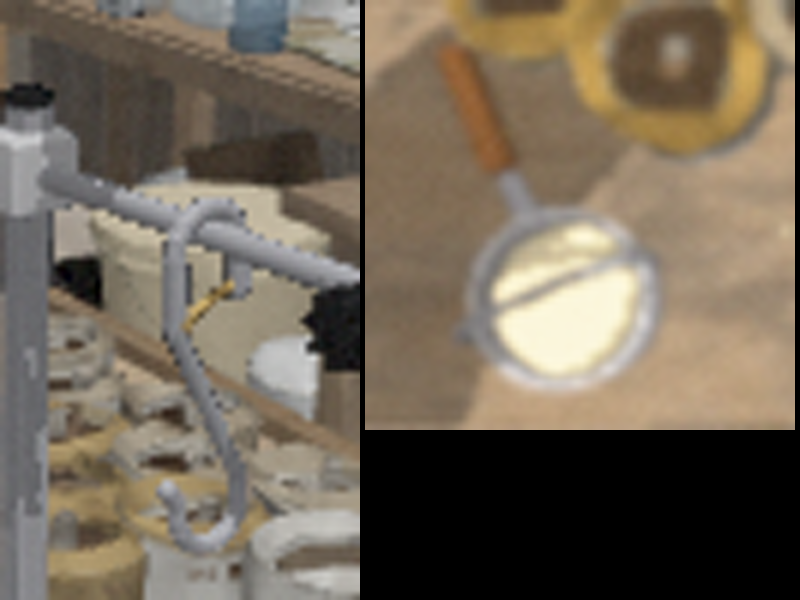

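The hook hangs alone on the bar: crown at (210,215), gate shut at (205,305), lower curl at (205,540). The pot's grip in the right crop runs from (452,50) to (503,165), and its rim is centred at about (565,297).

```bash
python3 - <<'E'
from h import *
c=load("t7"); k=60/430
px=lambda x,y:((x-365+.5)*k+145-.5,(y+.5)*k+185-.5)
a=onz(c,*px(452,48),.075);b=onz(c,*px(505,168),.075);r=onz(c,*px(565,297),.055)
print("grip far",a.round(4),"near",b.round(4),"len",np.linalg.norm(a-b),"mid",(a+b)/2,"ang",np.degrees(np.arctan2(*(a-b)[[1,0]])))
print("rim",r.round(4)); m=(a+b)/2-r; print("rim->grip",np.linalg.norm(m[:2]),np.degrees(np.arctan2(m[1],m[0])))
# automatic grip mask
T=c["pixels"].astype(int); h=cv2.cvtColor(c["pixels"],cv2.COLOR_RGB2HSV)
M=(h[...,1]>140)&(h[...,0]<16); M[:,:152]=0;M[:,169:]=0;M[:187]=0;M[212:]=0
n,l,st_,ce=cv2.connectedComponentsWithStats(M.astype(np.uint8)*255); i=1+np.argmax(st_[1:,4]); p=np.argwhere(l==i)[:,::-1].astype(np.float32)
print(len(p),ce[i],cv2.minAreaRect(p),cv2.fitLine(p,cv2.DIST_L2,0,.01,.01).ravel(),onz(c,*ce[i],.073))
# side cam check of grip
s=load("s7");print("side proj of grip mid",proj(s,np.r_[((a+b)/2)[:2],.063]))
S=cv2.cvtColor(s["pixels"],cv2.COLOR_RGB2HSV);M=(S[...,1]>110)&(S[...,0]<14)&(S[...,2]>90);M[:,:205]=0;M[:,235:]=0;M[:165]=0;M[195:]=0
q=np.argwhere(M)[:,::-1];print("side grip px",len(q),q.mean(0),q.min(0),q.max(0))
E
```

```text
grip far [0.5237 0.2072 0.075 ] near [0.4721 0.1832 0.075 ] len 0.05695327915208028 mid [0.49789676 0.19517998 0.075     ] ang 24.869839762625457
rim [0.4179 0.161  0.055 ]
rim->grip 0.08703419473936405 23.123843303784103
64 [160.015625 199.546875] ((159.8793182373047, 199.5517578125), (16.93853187561035, 4.070499897003174), 66.80140686035156) [  0.39250603   0.91974944 160.01562    199.54688   ] [0.49832754 0.19687557 0.073     ]
side proj of grip mid [217.38627756 176.65164618]
side grip px 53 [216.9245283  175.71698113] [210 172] [223 180]
```

```bash
python3 -c "
from h import *
goal((.45,-.2,.37),-10);goal((.4907,.1928,.2),-66.5)"
```

```text
shift [ 100.2 -126.3   -5.8] turn [-0.07 -0.04 15.49]
shift [487.1 -48.  164.5] turn [-8.000e-02 -1.000e-02  7.199e+01]
```

Emit:
{"method": "carry_out", "body": {"series": [20,-50,-5,0,0,0,0.2,55,-100,-5,0,0,8,0.3,100,-126,-5,0,0,16,0.4,160,-115,15,0,0,26,0.5,220,-103,40,0,0,36,0.62,280,-90,65,0,0,46,0.62,340,-78,90,0,0,56,0.62,400,-65,120,0,0,64,0.62,450,-55,150,0,0,72,0.62,487,-48,164,0,0,72,0.62,487,-48,164,0,0,72,0.62,487,-48,164,0,0,72,0.62]}}

```text
time: 15.5
position: [0.4904, 0.1913, 0.2]
tool_rot: [3.074, 0.639, -0.004]
wrist_force: [0.2, -0.4, -0.6]
grip_width: 0.0322
grasp_force: 0.0
```

```bash
python3 -c "
from h import *
st();goal((.4907,.1928,.2),-66.5);goal((.4907,.1928,.045),-66.5)"
```

```text
t 15.5 p [0.4904 0.1913 0.2   ] yaw_y -66.52 zax [-0.002 -0.002 -1.   ] F [ 0.2 -0.4 -0.6] w 0.0322 g 0.0 q [-0.7   0.64  0.39  1.91 -0.38  0.67 -1.24]
shift [ 0.8 -1.3 -0. ] turn [ 0.06  0.15 -0.02]
shift [  1.2  -1.5 155. ] turn [ 0.06  0.15 -0.02]
```

Emit:
{"method": "carry_out", "body": {"series": [1,-1.5,50,0,0,0,0.62,1,-1.5,95,0,0,0,0.62,1,-1.5,125,0,0,0,0.62,1,-1.5,145,0,0,0,0.62,1,-1.5,155,0,0,0,0.62,1,-1.5,155,0,0,0,0.62,1,-1.5,155,0,0,0,0.75,1,-1.5,155,0,0,0,1,1,-1.5,155,0,0,0,1,1,-1.5,155,0,0,0,1]}}

```text
time: 16.75
position: [0.4924, 0.1946, 0.0467]
tool_rot: [-3.075, -0.64, -0.003]
wrist_force: [-0.1, 2.0, 6.1]
grip_width: 0.0132
grasp_force: 61.1
```

```bash
python3 -c "
from h import *
st()"
```

```text
t 16.75 p [0.4924 0.1946 0.0467] yaw_y -66.5 zax [ 0.002  0.001 -1.   ] F [-0.1  2.   6.1] w 0.0132 g 61.1 q [-0.58  0.88  0.19  1.99 -0.51  0.31 -1.13]
```

Emit:
{"method": "carry_out", "body": {"series": [0,0,-5,0,0,0,1,0,0,-12,0,0,0,1,0,0,-25,0,0,0,1,0,0,-45,0,0,0,1,0,0,-70,0,0,0,1,0,0,-100,0,0,0,1,0,0,-130,0,0,0,1,0,0,-150,0,0,0,1,0,0,-160,0,0,0,1,0,0,-160,0,0,0,1]}}

```text
time: 18.0
position: [0.4917, 0.1941, 0.2064]
tool_rot: [-3.075, -0.64, -0.002]
wrist_force: [0.4, -0.1, -2.3]
grip_width: 0.0131
grasp_force: 59.9
```

```bash
python3 - <<'E'
from h import *
st()
goal((.44,-.25,.215),95.5)
c=snap('side','s8',(175,90,275,190),6)
p=ctrl.get_obs()["position"];a=np.radians(23.5);u=np.array([np.cos(a),np.sin(a),0])
for n,P in dict(bail=p-u*.08+[0,0,.102-.0467],rimc=p-u*.08+[0,0,.055-.0467],bot=p-u*.08+[0,0,-.0467]).items(): print(n,((proj(c,P)-[175,90])*6).round(0))
E
```

```text
t 18.0 p [0.4917 0.1941 0.2064] yaw_y -66.5 zax [ 0.001  0.001 -1.   ] F [ 0.4 -0.1 -2.3] w 0.0131 g 59.9 q [-0.71  0.63  0.41  1.9  -0.38  0.68 -1.23]
shift [-224.5  386.7   -8.9] turn [ 8.00e-02 -2.00e-02 -1.62e+02]
bail [107. 213.]
rimc [115. 301.]
bot [124. 399.]
```

View pics/s8.png

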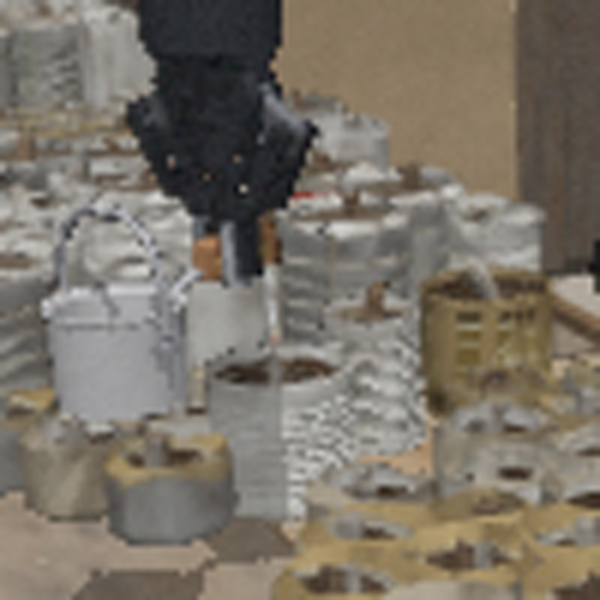

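The pot is held level: bail top at (105,208) in the crop against the predicted (107,213), grip between the pads at (235,250). That was my last picture view, so from here I work from numbers only. Next I'll check how the hanging hook stands against the model.

```bash
python3 - <<'E'
from h import *
s=load("s7")
a=np.radians(5.5);X=np.array([np.cos(a),np.sin(a),0])
obs=dict(crowntop=(210,203),tip=(167,487),foot=(203,550),nose=(237,289),lowshank=(239,480),hinge=(173,335))
mod=dict(crowntop=(0,150),tip=(-20.5,34),foot=(0,0),nose=(15.5,109),lowshank=(15.5,30),hinge=(-15.5,99))
for n in obs:
    x,z=mod[n]; P=np.array([.586,-.288,.1575])+X*x/1000+[0,0,z/1000]
    q=(np.array(obs[n])+.5)/6-.5+[285,105]; pr=proj(s,P); print(n,"obs",q.round(1),"model",pr.round(1),"d",(q-pr).round(1))
E
```

```text
crowntop obs [319.6 138.4] model [319.8 137.1] d [-0.2  1.3]
tip obs [312.4 185.8] model [310.8 186.5] d [ 1.6 -0.7]
foot obs [318.4 196.2] model [317.1 197.7] d [ 1.3 -1.4]
nose obs [324.1 152.8] model [324.2 153.3] d [-0.2 -0.6]
lowshank obs [324.4 184.6] model [322.7 184.8] d [ 1.7 -0.2]
hinge obs [313.4 160.4] model [313.5 159.9] d [-0.1  0.6]
```

Emit:
{"method": "carry_out", "body": {"series": [-15,25,-4,0,0,-8,1,-35,62,-9,0,0,-18,1,-60,104,-9,0,0,-28,1,-85,146,-9,0,0,-38,1,-110,190,-9,0,0,-48,1,-135,232,-9,0,0,-58,1,-160,275,-9,0,0,-68,1,-185,318,-9,0,0,-78,1,-205,352,-9,0,0,-87,1,-218,375,-9,0,0,-95,1,-224,387,-9,0,0,-100,1,-224,387,-9,0,0,-102,1]}}

```text
time: 19.55
position: [0.4391, -0.2511, 0.2137]
tool_rot: [-1.44, -2.789, 0.0]
wrist_force: [0.5, 0.8, -2.5]
grip_width: 0.0129
grasp_force: 59.9
```

```bash
python3 -c "
from h import *
st();goal((.44,-.25,.215),95.5)"
```

```text
t 19.55 p [ 0.4391 -0.2511  0.2137] yaw_y 35.38 zax [-0.003  0.001 -1.   ] F [ 0.5  0.8 -2.5] w 0.0129 g 59.9 q [ 0.57  0.57 -0.22  1.94  0.19  0.66  0.85]
shift [ 0.3  1.4 -1.3] turn [  0.    -0.17 -60.12]
```

```bash
python3 -c "
from h import *
goal((.4183,-.3042,.215),95.5)"
```

```text
shift [-31.3 -47.7  -1.3] turn [  0.    -0.17 -60.12]
```

Emit:
{"method": "carry_out", "body": {"series": [-20,-30,-1,0,0,-5,1,-31,-48,-1,0,0,-14,1,-31,-48,-1,0,0,-24,1,-31,-48,-1,0,0,-34,1,-31,-48,-1,0,0,-43,1,-31,-48,-1,0,0,-51,1,-31,-48,-1,0,0,-57,1,-31,-48,-1,0,0,-60,1,-31,-48,-1,0,0,-60,1,-31,-48,-1,0,0,-60,1]}}

```text
time: 20.8
position: [0.4192, -0.3026, 0.2156]
tool_rot: [0.15, -3.137, -0.001]
wrist_force: [0.3, -0.0, -2.5]
grip_width: 0.0132
grasp_force: 59.9
```

```bash
python3 - <<'E'
from h import *
st()
for xb,zh in ((-.09,.052),(-.04,.052),(-.012,.052),(-.006,.04),(-.002,.025),(0,.012)):
    goal((.5895+(xb-.082)*.9954,-.2877+(xb-.082)*.0958,.1575+zh-.0553),95.5)
# pot check in both views: grip orange centroid and pot
t=capture('top');s=capture('side')
np.save("pics/t9.npy",t,allow_pickle=True);np.save("pics/s9.npy",s,allow_pickle=True)
p=ctrl.get_obs()["position"];X=np.array([.9954,.0958,0])
b=p+X*.082+[0,0,.0553]; r=p+X*.082+[0,0,.0083]
print("bail top/side",proj(t,b),proj(s,b),"rim",proj(t,r),proj(s,r))
T=t["pixels"].astype(int);h=cv2.cvtColor(t["pixels"],cv2.COLOR_RGB2HSV)
u,v=proj(t,r).astype(int)
m=np.zeros(T.shape[:2],bool);m[v-25:v+25,u-25:u+25]=True
m&=(T[...,0]>190)&(T[...,0]-T[...,2]>20)&(T[...,0]-T[...,2]<75)&(T[...,0]-T[...,1]<30)
n,l,q,ce=cv2.connectedComponentsWithStats(m.astype(np.uint8)*255);i=1+np.argmax(q[1:,4]);print("wax",ce[i],q[i])
wz=p+X*.082+[0,0,.03-.0467];print("wax pred",proj(t,wz))
E
```

```text
t 20.8 p [ 0.4192 -0.3026  0.2156] yaw_y 95.48 zax [-0.001  0.001 -1.   ] F [ 0.3 -0.  -2.5] w 0.0132 g 59.9 q [ 0.87  0.61 -0.54  1.89  0.45  0.76  1.74]
shift [ 1.1 -1.5 61.4] turn [ 0.04 -0.04 -0.02]
shift [-48.9  -1.5  61.3] turn [ 0.04 -0.04 -0.02]
shift [-76.9  -1.5  61.3] turn [ 0.04 -0.04 -0.02]
shift [-83.   -1.5  73.3] turn [ 0.04 -0.04 -0.02]
shift [-87.   -1.5  88.3] turn [ 0.04 -0.04 -0.02]
shift [-89.   -1.5 101.3] turn [ 0.04 -0.04 -0.02]
bail top/side [333.30257333 189.12623473] [288.21551252 159.28246454] rim [329.87933097 191.42041164] [288.00790217 179.20276428]
wax [329.23015873 195.42460317] [318 189  23  15 252]
wax pred [328.18376397 192.55674096]
```

```bash
python3 - <<'E'
from h import *
t=load("t9");T=t["pixels"].astype(int)
X=np.array([.9954,.0958,0]);H=np.array([.586,-.288,.1575])
f=lambda x,z:proj(t,H+X*x/1000+[0,0,z/1000]).round(1)
print("crown",f(0,150),"+x",f(18,135),"-x",f(-18,135),"foot",f(0,0),"tip",f(-20.5,34))
u,v=f(0,150).astype(int)
for r in range(v-12,v+14): print(r,[int(T[r,c].mean()) for c in range(u-12,u+13)])
E
```

```text
crown [332.2 153.1] +x [330.2 147.4] -x [332.  161.4] foot [322.2 164.8] tip [325.1 169.7]
141 [176, 176, 175, 175, 170, 168, 159, 156, 159, 164, 171, 174, 177, 174, 172, 171, 171, 166, 148, 126, 105, 88, 82, 82, 92]
142 [172, 174, 170, 170, 168, 165, 163, 163, 166, 167, 173, 175, 174, 170, 168, 164, 160, 165, 156, 136, 111, 89, 83, 81, 92]
143 [172, 173, 165, 163, 162, 162, 160, 159, 163, 163, 166, 164, 156, 145, 140, 138, 137, 137, 135, 125, 108, 92, 90, 85, 84]
144 [163, 165, 155, 147, 142, 138, 139, 138, 139, 141, 136, 135, 129, 119, 117, 116, 116, 114, 112, 111, 107, 95, 94, 91, 81]
145 [141, 141, 130, 128, 122, 120, 120, 119, 116, 119, 113, 114, 113, 111, 110, 109, 110, 111, 110, 113, 107, 94, 92, 96, 90]
146 [117, 119, 117, 115, 113, 114, 114, 112, 114, 113, 117, 119, 113, 112, 112, 110, 110, 113, 111, 111, 103, 92, 94, 99, 95]
147 [112, 114, 114, 115, 115, 118, 115, 114, 112, 121, 129, 142, 137, 124, 115, 116, 110, 112, 113, 110, 100, 90, 90, 102, 102]
148 [116, 112, 110, 111, 111, 112, 115, 113, 107, 112, 133, 161, 166, 140, 125, 124, 121, 120, 128, 124, 112, 97, 92, 99, 105
[... 1625 characters left out ...]
6, 175, 170, 162, 162, 164, 163, 163, 141, 119, 101, 92]
162 [181, 165, 177, 192, 185, 181, 176, 153, 124, 105, 113, 124, 158, 196, 207, 196, 176, 164, 166, 165, 162, 143, 119, 99, 95]
163 [179, 163, 164, 179, 176, 182, 185, 178, 150, 125, 125, 145, 171, 196, 204, 207, 193, 171, 159, 164, 163, 143, 120, 103, 89]
164 [188, 165, 151, 158, 167, 177, 185, 186, 177, 166, 166, 175, 184, 187, 190, 194, 180, 149, 137, 150, 156, 136, 122, 103, 89]
165 [223, 186, 147, 134, 143, 162, 178, 185, 188, 185, 186, 187, 189, 187, 186, 186, 178, 154, 132, 126, 129, 123, 115, 103, 86]
166 [245, 234, 190, 136, 140, 166, 184, 201, 206, 197, 191, 188, 186, 188, 187, 185, 185, 171, 148, 129, 118, 117, 114, 107, 89]
```

Emit:
{"method": "carry_out", "body": {"series": [0,-1.5,15,0,0,0,1,0,-1.5,35,0,0,0,1,0,-1.5,52,0,0,0,1,0,-1.5,61,0,0,0,1,-10,-1.5,61,0,0,0,1,-25,-1.5,61,0,0,0,1,-40,-1.5,61,0,0,0,1,-52,-1.5,61,0,0,0,1,-62,-1.5,61,0,0,0,1,-70,-1.5,61,0,0,0,1,-77,-1.5,61,0,0,0,1,-77,-1.5,61,0,0,0,1]}}

```text
time: 22.4
position: [0.4965, -0.2972, 0.1548]
tool_rot: [-0.151, 3.138, 0.0]
wrist_force: [0.3, 0.1, -2.7]
grip_width: 0.0131
grasp_force: 59.8
```

```bash
python3 - <<'E'
from h import *
st()
s=capture('side');np.save("pics/s10.npy",s,allow_pickle=True);S=s["pixels"].astype(int)
p=ctrl.get_obs()["position"];X=np.array([.9954,.0958,0])
b=p+X*.082+[0,0,.0553];H=np.array([.5895,-.2877,.1575])
print("bail",b,proj(s,b).round(1));P=lambda x,z:proj(s,H+X*x/1000+[0,0,z/1000]).round(1)
print("tip",P(-20.5,34),"seat",P(0,12),"foot",P(0,0),"shank30",P(15.5,30))
d=np.abs(S-load("s7")["pixels"].astype(int)).sum(2)
print("d in hook region (changed pixels vs before)")
for r in range(168,202): print(r,"".join("#" if d[r,c]>60 else "." for c in range(296,340)))
E
```

```text
t 22.4 p [ 0.4965 -0.2972  0.1548] yaw_y 95.52 zax [ 0.  0. -1.] F [ 0.3  0.1 -2.7] w 0.0131 g 59.8 q [ 0.74  0.76 -0.48  1.77  0.5   0.73  1.66]
bail [ 0.57751006 -0.28950746  0.20997921] [315.3 178.2]
tip [312.  186.2] seat [318.5 192.8] foot [318.2 197.3] shank30 [323.8 184.5]
d in hook region (changed pixels vs before)
168 #...##...............###...###..............
169 ..####..............#.##...###.#............
170 #.###...............###.#..#..##............
171 #####................####...#..##...........
172 ##....................####...#..##..........
173 #.#...................##......#..#..........
174 .###...#.........#...............###........
175 ###.......##.#..####...###........##........
176 ##...#.#########.###...####.....#.###.......
177 ###############....##.#.#..........###......
178 #############.....####.###..........###.....
179 #############......#######.#.......###......
180 #############...........#####......###......
181 ############.............####.......#.......
182 ######.#####..............###.......##......
183 ######.####...............###.......
[... 190 characters left out ...]
..............
188 ########.#......##..........###...###.......
189 ##########......####.........##.####........
190 #######.##......######....#..########.......
191 ######.###################.#######.#........
192 #####..##################.##.#####..........
193 ####.########.########..###..##.............
194 ##..#########..######.#####.#####...........
195 ...##########..######..##......####.........
196 ...############.#####.....###..####.........
197 ...##########.##..##............###.........
198 ....##########.#.###............##.#........
199 ....##########..####.......##....#..........
200 .##...#########...#######..##...##..........
201 .################...#########....##.........
```

Emit:
{"method": "carry_out", "body": {"series": [-3,0.6,5,0,0,0,1,-6,0.6,11,0,0,0,1,-8,0.6,18,0,0,0,1,-10,0.6,25,0,0,0,1,-11,0.6,30,0,0,0,1,-11,0.6,33,0,0,0,1,-11,0.6,33,0,0,0,1]}}

```text
time: 23.32
position: [0.5068, -0.2957, 0.1216]
tool_rot: [0.15, -3.138, -0.0]
wrist_force: [-0.5, 0.7, -1.9]
grip_width: 0.0128
grasp_force: 59.9
```

Emit:
{"method": "carry_out", "body": {"series": [0,0,1,0,0,0,1,0,0,2,0,0,0,1,0,0,3,0,0,0,1,0,0,3,0,0,0,1]}}

```text
time: 23.82
position: [0.507, -0.2957, 0.1188]
tool_rot: [0.151, -3.138, -0.0]
wrist_force: [-0.3, -0.6, -3.2]
grip_width: 0.0129
grasp_force: 59.9
```

Emit:
{"method": "carry_out", "body": {"series": [0,0,1,0,0,0,1,0,0,2,0,0,0,1,0,0,2,0,0,0,1]}}

```text
time: 24.2
position: [0.5069, -0.2957, 0.1167]
tool_rot: [0.151, -3.138, -0.0]
wrist_force: [-0.5, 0.5, -2.4]
grip_width: 0.0132
grasp_force: 59.9
```

Emit:
{"method": "carry_out", "body": {"series": [0,0,1,0,0,0,1,0,0,2,0,0,0,1,0,0,2,0,0,0,1]}}

```text
time: 24.58
position: [0.507, -0.2957, 0.1147]
tool_rot: [0.15, -3.138, -0.0]
wrist_force: [-0.9, -0.2, -2.4]
grip_width: 0.0129
grasp_force: 59.9
```

Emit:
{"method": "carry_out", "body": {"series": [0,0,1,0,0,0,1,0,0,1,0,0,0,1]}}

```text
time: 24.82
position: [0.5074, -0.2958, 0.114]
tool_rot: [-0.151, 3.137, -0.0]
wrist_force: [-0.8, -0.3, -1.2]
grip_width: 0.0128
grasp_force: 60.0
```

Emit:
{"method": "carry_out", "body": {"series": [0,0,1,0,0,0,1,0,0,1,0,0,0,1]}}

```text
time: 25.08
position: [0.5078, -0.2959, 0.1133]
tool_rot: [-0.151, 3.136, -0.001]
wrist_force: [0.0, -0.4, 2.2]
grip_width: 0.0126
grasp_force: 60.4
```

Emit:
{"method": "carry_out", "body": {"series": [0,0,1,0,0,0,1,0,0,1,0,0,0,1]}}

```text
time: 25.32
position: [0.5082, -0.2959, 0.1126]
tool_rot: [-0.151, 3.135, -0.001]
wrist_force: [0.2, 0.0, 5.3]
grip_width: 0.0133
grasp_force: 60.9
```

Emit:
{"method": "carry_out", "body": {"series": [0,0,-0.7,0,0,0,1,0,0,-1.3,0,0,0,1,0,0,-1.3,0,0,0,1]}}

```text
time: 25.7
position: [0.507, -0.2957, 0.1131]
tool_rot: [0.151, -3.138, -0.0]
wrist_force: [0.3, 0.7, 3.3]
grip_width: 0.0132
grasp_force: 60.7
```

Emit:
{"method": "carry_out", "body": {"series": [0,0,0,0,0,0,0.8,0,0,0,0,0,0,0.75,0,0,0,0,0,0,0.7,0,0,0,0,0,0,0.6,0,0,0,0,0,0,0.5,0,0,0,0,0,0,0.5]}}

```text
time: 26.45
position: [0.5071, -0.2958, 0.1132]
tool_rot: [-0.151, 3.138, 0.0]
wrist_force: [-0.6, -0.4, 1.1]
grip_width: 0.0427
grasp_force: 0.0
```

```bash
python3 - <<'E'
from h import *
st()
s=capture('side');np.save("pics/s11.npy",s,allow_pickle=True)
h=cv2.cvtColor(s["pixels"],cv2.COLOR_RGB2HSV);p=ctrl.get_obs()["position"]
u,v=proj(s,p+[0,0,.0163]);print("grip pred",u,v)
m=(h[...,1]>110)&(h[...,0]<14)&(h[...,2]>90);u,v=int(u),int(v)
q=np.argwhere(m[v-12:v+12,u-15:u+15])[:,::-1]+[u-15,v-12];print(len(q),q.mean(0),q.min(0),q.max(0))
E
```

```text
t 26.45 p [ 0.5071 -0.2958  0.1132] yaw_y 95.49 zax [ 0.  0. -1.] F [-0.6 -0.4  1.1] w 0.0427 g 0.0 q [ 0.7   0.83 -0.44  1.77  0.54  0.66  1.62]
grip pred 290.0522810357874 216.3124102616895
60 [284.98333333 220.05      ] [278 213] [291 225]
```

Emit:
{"method": "carry_out", "body": {"series": [0,0,0,0,0,0,0.4,0,0,-5,0,0,0,0.4,0,0,-15,0,0,0,0.4,0,0,-30,0,0,0,0.4,0,0,-50,0,0,0,0.4,0,0,-60,0,0,0,0.4,20,0,-65,0,0,0,0.4,50,0,-80,0,0,0,0.4,80,0,-110,0,0,0,0.4,90,0,-120,0,0,0,0.4,90,0,-120,0,0,0,0.4,90,0,-120,0,0,0,0.4]}}

```text
time: 28.0
position: [0.4183, -0.3039, 0.2326]
tool_rot: [-0.152, 3.137, 0.001]
wrist_force: [-0.1, 0.6, 0.1]
grip_width: 0.0515
grasp_force: 0.0
```

Emit:
{"method": "carry_out", "body": {"series": [0,0,0,0,0,0,0.4,0,0,0,0,0,0,0.4,0,0,0,0,0,0,0.4,0,0,0,0,0,0,0.4,0,0,0,0,0,0,0.4,0,0,0,0,0,0,0.4,0,0,0,0,0,0,0.4,0,0,0,0,0,0,0.4,0,0,0,0,0,0,0.4,0,0,0,0,0,0,0.4,0,0,0,0,0,0,0.4,0,0,0,0,0,0,0.4]}}

```text
time: 29.5
position: [0.4175, -0.3044, 0.2332]
tool_rot: [-0.151, 3.138, 0.0]
wrist_force: [-0.7, 0.2, 0.4]
grip_width: 0.0512
grasp_force: 0.0
```

```bash
cat > chk.py <<'E'
from h import *
st()
s=capture('side');h=cv2.cvtColor(s["pixels"],cv2.COLOR_RGB2HSV)
X=np.array([.9954,.0958,0]);Y=np.array([-.0958,.9954,0]);B=np.array([.5895,-.2877,.0675])
P=lambda x,z,y=0:proj(s,B+X*x/1000+Y*y/1000+[0,0,z/1000])
print("pred grip",P(-88,63).round(1),"pot centre",P(0,27).round(1),"L",P(-36,27,17).round(1),"R",P(36,27,-17).round(1))
m=(h[...,1]>110)&(h[...,0]<14)&(h[...,2]>90);m[:195]=0;m[240:]=0;m[:,:265]=0;m[:,300:]=0
n,l,q,ce=cv2.connectedComponentsWithStats(m.astype(np.uint8)*255);i=1+np.argmax(q[1:,4]);print("grip",ce[i],q[i])
T=s["pixels"].astype(int)
r=int(P(0,27)[1]);print(r,[int(x) for x in T[r,285:345].mean(1)])
import sys
np.save(f"pics/{sys.argv[1]}.npy",s,allow_pickle=True)
E
python3 chk.py e1
```

```text
t 29.5 p [ 0.4175 -0.3044  0.2332] yaw_y 95.49 zax [ 0.  0. -1.] F [-0.7  0.2  0.4] w 0.0512 g 0.0 q [ 0.89  0.59 -0.56  1.88  0.43  0.8   1.77]
pred grip [288.2 216.5] pot centre [317.2 220.5] L [301.4 221.5] R [332.9 219.4]
grip [286.93103448 219.43678161] [278 213  21  13  87]
220 [109, 104, 102, 107, 105, 105, 103, 103, 101, 97, 101, 99, 117, 119, 153, 155, 155, 158, 107, 106, 114, 131, 139, 126, 124, 140, 142, 130, 130, 150, 152, 156, 158, 160, 160, 161, 157, 158, 133, 131, 128, 112, 139, 107, 132, 142, 116, 114, 130, 140, 140, 144, 148, 153, 158, 165, 162, 160, 165, 163]
```

Emit:
{"method": "carry_out", "body": {"series": [20,0,-30,0,0,0,0.4,20,0,-30,0,0,0,0.4,20,0,-30,0,0,0,0.4,20,0,-30,0,0,0,0.4,20,0,-30,0,0,0,0.4,20,0,-30,0,0,0,0.4,20,0,-30,0,0,0,0.4,20,0,-30,0,0,0,0.4,20,0,-30,0,0,0,0.4,20,0,-30,0,0,0,0.4,20,0,-30,0,0,0,0.4,20,0,-30,0,0,0,0.4]}}

```text
time: 31.05
position: [0.3976, -0.3063, 0.2632]
tool_rot: [-0.151, 3.138, 0.0]
wrist_force: [0.4, -0.6, 1.0]
grip_width: 0.0512
grasp_force: 0.0
```

```bash
python3 chk.py e2; sleep 0; python3 - <<'E'
from h import *
fr=[load("e2")["pixels"].astype(int)]
for i in range(6): fr.append(capture('side')["pixels"].astype(int))
z=load("e1")["pixels"].astype(int)
for f in [z]+fr: print("changed px near pot",int((np.abs(f-fr[-1]).sum(2)>45)[130:245,270:345].sum()))
# other things vs start
s0=load("side0")["pixels"].astype(int);d=np.abs(fr[-1]-s0).sum(2)>60
for n,(x0,y0,x1,y1) in dict(block=(208,190,242,235),waxblk=(225,237,256,264),candle=(262,256,300,294),empty=(328,270,368,322)).items(): print(n,int(d[y0:y1,x0:x1].sum()))
E
```

```text
t 31.05 p [ 0.3976 -0.3063  0.2632] yaw_y 95.5 zax [ 0.  0. -1.] F [ 0.4 -0.6  1. ] w 0.0512 g 0.0 q [ 0.94  0.53 -0.59  1.88  0.39  0.85  1.82]
pred grip [288.2 216.5] pot centre [317.2 220.5] L [301.4 221.5] R [332.9 219.4]
grip [286.89189189 220.04054054] [278 214  21  12  74]
220 [109, 105, 105, 107, 105, 104, 103, 103, 102, 96, 103, 99, 119, 118, 154, 156, 155, 157, 106, 104, 116, 134, 138, 128, 125, 139, 144, 131, 133, 151, 155, 157, 155, 159, 161, 161, 158, 158, 130, 130, 128, 115, 140, 106, 131, 143, 115, 117, 133, 141, 139, 145, 149, 153, 159, 165, 162, 161, 163, 167]
changed px near pot 190
changed px near pot 0
changed px near pot 3
changed px near pot 4
changed px near pot 1
changed px near pot 4
changed px near pot 0
changed px near pot 0
block 676
waxblk 142
candle 0
empty 0
```

```bash
python3 - <<'E'
from h import *
s=capture('side');s0=load('side0')
def f(c,cond,b):
    T=c["pixels"].astype(int);m=cond(T);q=np.zeros(m.shape,np.uint8);q[b[1]:b[3],b[0]:b[2]]=m[b[1]:b[3],b[0]:b[2]]
    p=np.argwhere(q)[:,::-1];return len(p),p.mean(0).round(1),p.min(0),p.max(0)
wax=lambda T:(T[...,0]>150)&(T[...,0]-T[...,2]<75)&(T[...,1]>140)
hk=lambda T:(T[...,2]-T[...,0]>=-5)&(T.mean(2)>70)
for c in (s0,s): print("wax",f(c,wax,(222,232,258,266)),"short hook",f(c,hk,(212,196,232,216)))
d=np.abs(s["pixels"].astype(int)-s0["pixels"].astype(int)).sum(2)>60
for y0,y1,x0,x1 in ((234,266,222,258),(190,236,206,244)):
    print(); [print("".join("#" if v else "." for v in d[r,x0:x1])) for r in range(y0,y1,2)]
E
```

```text
wax (705, array([241. , 248.3]), array([222, 232]), array([257, 265])) short hook (168, array([222.7, 203.4]), array([212, 196]), array([231, 215]))
wax (765, array([240.1, 251.3]), array([222, 232]), array([257, 265])) short hook (129, array([223.4, 203.6]), array([215, 196]), array([231, 215]))

....###########################.....
.....########################.......
......######################........
..........###......#########........
.....................########.......
......................#######.#.....
.......................####..#####..
...............................###..
...............................##...
....................................
....................................
....................................
....................................
....................................
....................................
....................................

.##...###..#..........................
.#########............................
###.......#...........................
####.......##.#.......................
#.##.........########.................
...........###......##................
..........##.....##..##...............
..........##.####.##.#####............
.########.####.....########...........
.#####...########.#############.......
#.##########..#################.......
##.##########....#####.########.......
#..#########.######..##########.......
##.....###.###.........#.#######......
###.........##.##################.....
###...............#################...
###................#################..
...................###################
...................###################
...................###################
....................##################
...................###################
....................##################
```

```bash
python3 - <<'E'
from h import *
z=load("side0")["pixels"].astype(int)
for n in ("s7","s9"):
    d=np.abs(load(n)["pixels"].astype(int)-z).sum(2)>60
    print(n,"wax",d[234:266,222:258].sum()); [print("".join("#" if v else "." for v in d[r,206:244])) for r in range(190,236,2)]
E
```

```text
s7 wax 0
...###..###.##........................
........######........................
...###########........................
....###########.......................
......######..........................
......................................
.................##...................
........#.......####..................
......###.....#######.................
......####............................
......................................
......................................
......................................
......................................
......................................
......................................
......................................
......................................
......................................
......................................
......................................
......................................
......................................
s9 wax 276
.##...###..#........................##
.#########............................
###.......#...........................
####.......##.#.......................
#.##.........########.................
...........###......##................
..........##.....##..##...............
..........##.####.########............
.########.####.....#########..........
.#####..#########.###########.........
#.##########..#################.......
#..##########....#####.########.......
#..#######...######..##########.......
##..######.............#.#######......
###............#.################.....
###.................###############...
####.......................#########..
...#.......................###########
..........................############
..........................############
...........................###########
..........................############
...........................###########
```

In the frame taken after the tall hook was removed, the short hook and wax block were unchanged. The later differences there look like arm shadow. The pot is still in repeated frames, so I'll hand in.

```bash
python3 -c "
from cell import order
print(order.hand_in())"
```

```text
the job is handed in; nothing more can be done
None
```

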